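Rake the dropped lid vent out of the potting tray

TASK

The round vent of the propagator lid has dropped into the dark potting tray, between the two potted seedlings or beside them. Feel along the tray's floor for it and rake it out over the low front lip, without picking it up, so that it lies flat on the bench right in front of the tray. Leave the two seedling pots standing where they are and everything else on the bench alone.

Things in the scene. Friction and masses are not known exactly. Their poses are not given: they have to be found in the camera images.
- tray: Charcoal potting tray, fixed. Outside 280 mm deep (its x, from the open front to the back wall) and 290 mm wide (its y); origin at the centre of its underside, z up. Walls 4 mm thick: back wall at x = +140 mm, 70 mm high; side walls at y = +-145 mm, 70 mm high from the back to x = +30 mm, then sloping to 30 mm at the front. Open above and at the front, which has only the low lip
- lip (a point): Middle of the front lip's top outer edge, at (-140, 0, 12) mm in the tray's frame, same axes: -x points out over the bench. The floor inside is 4 mm above the bench, level up to x = -94 mm (tray frame); there a full-width ramp climbs to 12 mm at x = -135 mm, then level to -140 mm, where the outer face drops straight to the bench
- vent: Dark grey plastic disc, 90 mm across, 6 mm thick (10 mm over its 74 mm rotor plate, 13 mm over a low rib), about 70 g, loose, origin at the centre of its underside. Lies flat on the tray's floor in the left, middle or right lane, pots in the others, 55 mm or more from the back wall; its way straight to the lip is free. Too wide and flat to grip; slides easily when pushed at its edge
- pot_a: Black square seedling pot, 55 mm across at the rim, 42 mm at the foot, 60 mm high (sprouts and a short yellow tag reach 77 mm), filled, about 160 g, loose on the tray's floor. Origin at the centre of its underside, z up. Must stay where it stands
- pot_b: Same pot with a short white tag, also on the tray's floor. Must stay where it stands
- sprayer: Bystander, loose: mist bottle with a trigger head, 72 mm across, 195 mm high. Origin under its centre
- tag_pot: Bystander, loose: terracotta pot of blank plant tags, 84 mm across, 115 mm high. Origin under its centre
- can: Bystander, loose: grey watering can, body 124 mm across, 165 mm high, spout along its +x, on the left of the bench. Origin under its body's centre
- trowel: Bystander, loose: hand trowel, 300 mm long, lying along its x on the left of the tray. Origin under its neck

How it is judged:
By the outcome, as a careful person would: the job done as asked, in the order asked, and still so for the second after the job is handed in, with the robot touching nothing.
It also fails if it takes over 32 s, if anything falls off the work surface, if the arm or the gripper's body presses on something with over 40 N, if the wrist force passes 120 N, or if a joint passes its speed limit or range.

ROBOT

A 7-joint arm with a two-finger parallel gripper is mounted at the origin on the work surface. World frame = base frame: x ahead of the robot, y to its left, z up, the work surface at z = 0. Lengths are in mm, angles in rad, forces in N, time in s.
With the tool pointing down it reaches from about 425 to 825 mm from the base axis. Payload 3.6 kg.
Tool frame: the origin (TCP) lies midway between the tips of the shut fingers; the grasp point (between the pads) lies 19 mm behind it; z points along the fingers, y is the direction in which the jaws open and shut (so a half turn about z gives the same grasp; the last joint's range is limited). The gripper opens to 93 mm and grips with 3 to 60 N. Pads are 15 mm wide; open, the fingers measure 128 mm over their backs; the gripper's body (75 mm by 188 mm) begins 65 mm behind the grasp point.
Start: joints at [1.216, 0.615, -0.013, 1.423, 0.008, 1.103, -0.04], TCP at [209.901, -615.145, 218.64] pointing down, gripper open.
Joint ranges: [-3.12, 3.12], [-0.3, 2.06], [-1.34, 1.32], [0.26, 2.42], [-1.36, 4.5], [0.01, 1.98], [-2.84, 2.84]. Speed limits (rad/s): [2.79, 2.79, 3.14, 3.14, 3.14, 3.14, 3.14].

INTERFACE

Orientations are given as a unit quaternion [w, x, y, z].
In Python, from workcell import bot gives the robot as it stands.
- The arm moves only by the tool move_arm, never from a script. Its argument "deltas" is text: rows parted by semicolons, each of 7 numbers parted by spaces: the closure, from 0 (fully open) to 1 (shut), then the shift along the tool's x, y, z in units of 0.2 m (1.0 is 0.2 m), then the turn, a rotation vector about the tool's x, y, z in units of 45 degrees (1.0 is 45 degrees). In form: grip x y z rx ry rz; .... A call has 1 to 10 rows; each row is the pose to reach, as a shift and turn from the pose commanded when the call began, along the tool's axes at that moment; what a row does not reach only later rows make up. A row lasts 1/8 s, in which the tool goes at most 62.5 mm and 10.7 degrees, less where a joint would pass 70% of its speed; a pose out of reach is approached as far as the arm can. A call with a number of a shift or a turn outside -1 to 1 is refused whole. A call with a gripper value outside its range is refused whole. The fingers move at their own pace and stop on an object; the grip force is fixed at half the most. Time passes only in rows, so rows that repeat a pose let the fingers close. It gives the time, the measured TCP pose, the force and the opening at its end, in the units of the state.
- bot.get_obs(): the state, without advancing time (a new reading comes with each control period).
- bot.snapshot(name): name is "side" or "top"; returns a dict with "image" (400x640x3 uint8, blue, green, red), "depth" (400x640 float32, mm along the optical axis (not along the pixel's ray), 0 where there is no reading), "fx", "fy", "cx", "cy" (pixels), "R" (3x3) and "t" (3): a world point X has camera coordinates R X + t. Camera axes: x right, y down, z forward; pixel columns grow to the right and rows downward; lengths in mm; the calibration is good to about 2 mm. A picture is of the moment at which its call begins.
- bot.hand_in(): hands the job in, once; it reports no verdict.
The state is a dict: "clock": time; "q": joint angles; "joint_vel": joint speeds; "joint_efforts": joint torques, N m; "tcp_pos": TCP position; "tool_rot": TCP orientation; "force": force on the tool from outside, world axes, zero at the start; "ft_torque": the same for the moment, N m; "gripper_width": opening from 0.0 (shut) to 1.0 (fully open).
Only numpy, scipy, OpenCV 4.12 (cv2) and the standard library are available. Lean on these libraries where they do the work, as an engineer would, in place of code of your own. Each camera call takes 0.05 s, during which the arm holds its last target.

## Working session

There is one attempt and no reset: what is moved stays moved. The work goes in short steps, Python scripts to look and compute and a tool call to move; the robot and the scene stay as the last step left them, time stands still between calls to the robot, and variables do not carry over. Pictures are saved under pics/ and viewed, and the job is handed in when it is done.

Besides the shell and the picture viewer there is one more tool, called after ">>>" as a command line: name --argument value ..., lists and objects as JSON in quotes. move_arm: Moves the arm, as the interface text tells. Shifts and turns lie within -1 to 1; 1 stands for 0.2 m of shift or 45 degrees of turn. Its arguments: {"type":"object","properties":{"deltas":{"type":"string"}},"required":["deltas"]}

```bash
mkdir -p pics; ls; python3 - <<'E'
from workcell import bot
import cv2,pickle
for n in("top","side"):
    s=bot.snapshot(n); pickle.dump(s,open(n+".pkl","wb")); cv2.imwrite(f"pics/{n}0.png",s["image"])
    print(n,s["fx"],s["cx"],s["cy"],s["R"],s["t"])
o=bot.get_obs();print({k:o[k] for k in("clock","tcp_pos","tool_rot","force","gripper_width")})
E
```

```text
pics
top 367.88090529478137 315.80618107849455 205.08126433759526 [[-0.15777937 -0.98746704 -0.00380961]
 [-0.96531331  0.15505005 -0.21007071]
 [ 0.20802859 -0.02946736 -0.97767877]] [162.47865875 552.63386532 901.98077726]
side 370.0208822671101 318.1294444394 201.37388502128445 [[ 0.92692171 -0.37523476  0.00387485]
 [-0.26134235 -0.65292078 -0.71091113]
 [ 0.26928854  0.6579463  -0.70327118]] [-503.96372553  256.47729715  836.37740193]
{'clock': 0.1, 'tcp_pos': array([ 209.64083357, -614.50864184,  217.61967185]), 'tool_rot': array([-1.12355682e-03,  9.86515478e-01,  1.63663999e-01, -2.13234964e-04]), 'force': array([-0.0421677 ,  0.68115655, -0.80544089]), 'gripper_width': 0.9991360745821729}
```

View pics/top0.png

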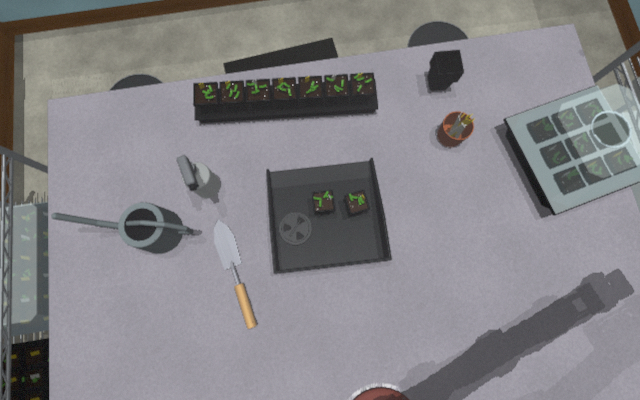

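View pics/side0.png

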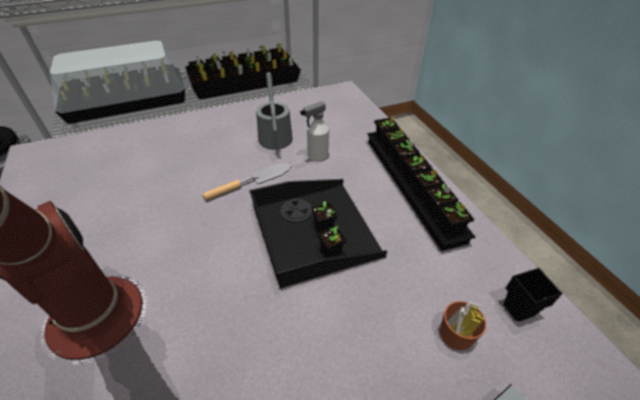

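The vent shows at about (295,228) in the top view, in the left lane, and the pots are at (323,201) and (357,202). I'll enlarge the tray next.

```bash
cat > h.py <<'E'
import numpy as np,pickle
def ray(s,u,v,z):
    R=np.array(s["R"]);t=np.array(s["t"]);c=-R.T@t
    d=R.T@np.array([(u-s["cx"])/s["fx"],(v-s["cy"])/s["fy"],1.])
    return c+d*(z-c[2])/d[2]
def pt(s,u,v):
    R=np.array(s["R"]);t=np.array(s["t"]);z=s["depth"][int(v),int(u)]
    return R.T@(np.array([(u-s["cx"])/s["fx"]*z,(v-s["cy"])/s["fy"]*z,z])-t)
E
python3 - <<'E'
from h import *;import cv2
for n,(x0,y0,x1,y1) in {"top":(255,145,405,285),"side":(235,165,395,295)}.items():
    s=pickle.load(open(n+".pkl","rb"));c=s["image"][y0:y1,x0:x1]
    c=np.clip(c.astype(float)*1.8,0,255).astype(np.uint8)
    cv2.imwrite(f"pics/{n}z.png",cv2.resize(c,None,fx=4,fy=4,interpolation=cv2.INTER_CUBIC))
E
```

```text
(no output)
```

View pics/topz.png

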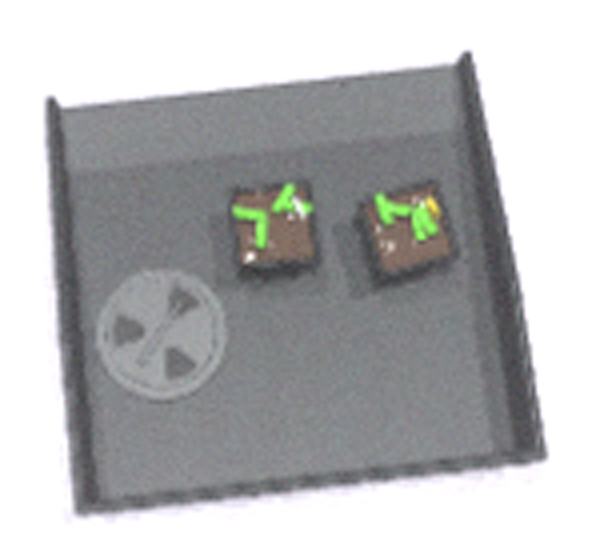

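View pics/sidez.png

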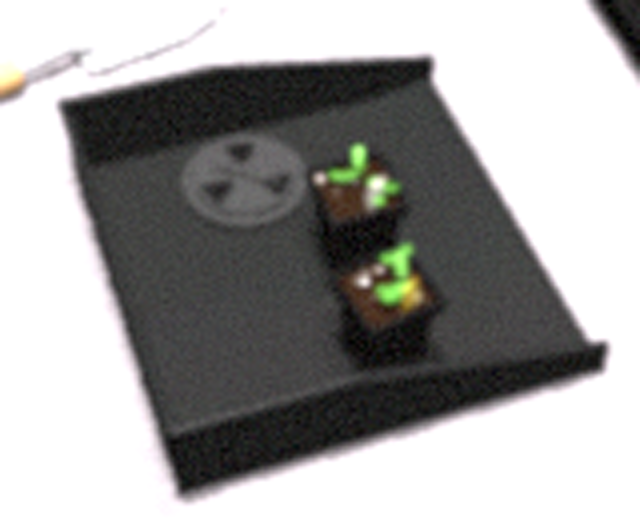

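The zoomed top view puts the vent centre at (162,334), with the front lip running from (78,512) to (545,458). The zoomed side view puts the vent at (245,178). Next I'll convert these to world positions.

```bash
python3 - <<'E'
from h import *
T=pickle.load(open("top.pkl","rb"));S=pickle.load(open("side.pkl","rb"))
f=lambda p,o:((p[0]+.5)/4-.5+o[0],(p[1]+.5)/4-.5+o[1])
np.set_printoptions(precision=1,suppress=True)
def P(l,p,z,s=T,o=(255,145)):
    u,v=f(p,o);print(l,ray(s,u,v,z),pt(s,round(u),round(v)))
P("vent",(162,334),12);P("vent L",(97,334),10);P("vent R",(227,334),10);P("vent top",(162,270),10);P("vent bot",(162,400),10)
P("frontL z0",(78,514),0);P("frontR z0",(545,460),0)
P("lip L",(110,500),12);P("lip R",(500,455),12)
P("backL top",(50,100),70);P("backR top",(467,55),70)
P("potA",(275,226),60);P("potB",(405,232),60)
so=(235,165)
P("s vent",(245,178),12,S,so);P("s frontL top",(65,105),30,S,so);P("s frontR bot",(182,495),0,S,so);P("s backL",(430,60),70,S,so);P("s backR",(605,347),70,S,so)
P("s potA",(358,188),60,S,so);P("s potB",(388,290),60,S,so)
E
```

```text
vent [527.3 136.9  12. ] [526.8 137.   17.6]
vent L [534.6 180.6  10. ] [534.6 180.1  11.2]
vent R [520.6  93.5  10. ] [521.3  94.4   8.3]
vent top [571.3 130.6  10. ] [573.7 131.1   0.3]
vent bot [483.3 143.6  10. ] [482.7 144.2   7.2]
frontL z0 [418.  210.5   0. ] [415.1 203.   70.7]
frontR z0 [ 403.8 -104.4    0. ] [ 402.7 -104.1    1.8]
lip L [423.1 187.1  12. ] [419.3 182.5  69.2]
lip R [411.4 -73.   12. ] [412.7 -76.4  -0. ]
backL top [683.9 185.   70. ] [695.9 189.   31.2]
backR top [670.8 -92.2  70. ] [685.1 -99.8  29.4]
potA [578.5  51.8  60. ] [578.5  52.9  62.2]
potB [561.  -31.3  60. ] [560.5 -31.8  57.5]
s vent [529.2 134.   12. ] [528.8 131.6  14.9]
s frontL top [426.5 236.6  30. ] [420.2 191.9  70.5]
s frontR bot [408.9 -90.3   0. ] [408.8 -89.7   0.9]
s backL [675.2 142.   70. ] [696.9 185.   26.3]
s backR [ 664.  -131.2   70. ] [ 684.3 -106.2   31.6]
s potA [582.   52.7  60. ] [581.   51.1  60.5]
s potB [565.4 -35.4  60. ] [563.8 -40.9  67.3]
```

The depth shows the 70 mm wall is on the robot's side and the 30 mm wall ends are on the far side. So the open front faces +x, away from the robot. The light strip near (260,120) in the zoomed top view is the ramp. I have to push the vent away from the robot, so I'll check the clearance beyond the lip and along the path there.

```bash
python3 - <<'E'
from h import *
T=pickle.load(open("top.pkl","rb"))
np.set_printoptions(precision=1,suppress=True)
z=T["depth"];v,u=np.mgrid[0:400,0:640]
R=np.array(T["R"]);t=np.array(T["t"])
C=np.stack([(u-T["cx"])/T["fx"]*z,(v-T["cy"])/T["fy"]*z,z],-1)
W=(C-t)@R; W[z==0]=np.nan
np.save("W.npy",W)
# profile along lane at col ~ 290, vertical through tray
for vv in range(150,285,6): print(vv,W[vv,284],W[vv,340])
def reg(n,x0,y0,x1,y1,zm=15):
    w=W[y0:y1,x0:x1].reshape(-1,3);w=w[w[:,2]>zm];print(n,np.nanpercentile(w,1,axis=0),np.nanpercentile(w,99,axis=0))
reg("planter",185,65,385,128);reg("lid",500,75,640,218);reg("tagpot",435,105,480,150);reg("spray",170,145,220,200);reg("blackpot",425,45,470,95)
E
```

```text
150 [758.6 135.9  -1.5] [733.7 -23.2  -3.4]
156 [741.  138.5  -2.4] [714.6 -19.6   0.1]
162 [nan nan nan] [697.5 -16.8  -1.8]
168 [703.9 143.3   2. ] [676.4 -12.4   9.6]
174 [683.2 145.3  12. ] [659.5  -9.6   8. ]
180 [667.7 148.1   6.2] [643.8  -7.2   2.5]
186 [651.1 150.6   4.2] [626.   -3.9   5.1]
192 [634.1 153.    3.4] [609.9  -1.4   0.9]
198 [616.5 155.3   6. ] [592.9   1.6   1.2]
204 [599.7 157.7   5.6] [575.8   4.6   2.3]
210 [583.  160.1   5.6] [559.2   7.5   2. ]
216 [567.3 162.7   0.5] [542.2  10.6   4.5]
222 [548.5 164.3  13. ] [nan nan nan]
228 [532.3 166.6  12.3] [509.2  16.5   6. ]
234 [516.3 169.   11.4] [493.   19.3   6.3]
240 [500.3 171.3  10.6] [477.1  21.9   4.2]
246 [485.  174.    4.2] [461.   24.8   5.6]
252 [469.4 176.5   1.2] [445.5  27.2   0.9]
258 [453.2 178.5   4.4] [429.5  30.2   3.7]
264 [437.3 180.6   5.5] [411.   37.4  69.5]
270 [418.7 178.   65. ] [398.4  35.3  -1.8]
276 [406.5 185.8  -2.9] [382.8  38.   -0.8]
282 [390.8 187.6   1.2] [367.4  40.9   2.4]
planter [ 831.4 -135.9   17.6] [941.1 355.6 105.8]
lid [ 463.9 -737.    26.1] [ 759.  -488.5  181.2]
tagpot [ 685.5 -379.4   16.2] [ 764.6 -299.6  109.7]
spray [627.1 328.5  17.4] [711.5 391.2 196. ]
blackpot [ 859.7 -377.2   19.2] [ 931.3 -306.9  105.8]
```

>>> move_arm --deltas "0.5 0.3 -0.3 0 0 0 0; 0.5 0.5 -0.5 0 0 0 0; 0.5 0.7 -0.7 0 0 0 0.15; 0.5 0.85 -0.85 0 0 0 0.3; 0.5 1 -1 0 0 0 0.47; 0.5 1 -1 0 0 0 0.47"

```text
clock: 0.85
tcp_pos: [336.7, -357.3, 218.5]
tool_rot: [-0.001, 1.0, -0.016, 0.0]
force: [0.5, -0.5, -0.2]
gripper_width: 0.505
```

>>> move_arm --deltas "0.5 0.2 -0.3 0 0 0 0; 0.5 0.3 -0.6 0 0 0 0; 0.5 0.4 -0.85 0 0 0 0; 0.5 0.5 -1 0 0 0 0"

```text
clock: 1.35
tcp_pos: [443.1, -163.6, 218.6]
tool_rot: [-0.0, 1.0, -0.019, -0.0]
force: [0.3, -0.1, 0.7]
gripper_width: 0.501
```

>>> move_arm --deltas "0.5 0 -0.3 0 0 0 0; 0.5 0 -0.6 0 0 0 0; 0.5 0 -0.85 0 0 0 0; 0.5 0 -1 0 0 0 0; 0.5 0 -1 0 0 0 0"

```text
clock: 1.98
tcp_pos: [451.0, 35.5, 218.5]
tool_rot: [-0.0, 1.0, -0.018, 0.0]
force: [-0.6, -0.3, -0.3]
gripper_width: 0.501
```

```bash
python3 - <<'E'
from workcell import bot
o=bot.get_obs();print(o["clock"],o["tcp_pos"],o["tool_rot"],o["q"].round(2) if hasattr(o["q"],"round") else o["q"])
E
```

```text
1.975 [450.98027033  35.53076576 218.53043189] [-1.74907989e-04  9.99838046e-01 -1.79958690e-02  8.64174373e-06] [-0.07  0.31 -0.08  1.96  0.03  0.86 -1.77]
```

>>> move_arm --deltas "0.5 0 -0.3 0 0 0 0; 0.5 -0.015 -0.515 0 0 0 0; 0.5 -0.015 -0.515 0.3 0 0 0; 0.5 -0.015 -0.515 0.6 0 0 0; 0.5 -0.015 -0.515 0.75 0 0 0; 0.5 -0.015 -0.515 0.85 0 0 0; 0.5 -0.015 -0.515 0.85 0 0 0"

```text
clock: 2.85
tcp_pos: [451.6, 134.4, 47.3]
tool_rot: [0.001, 1.0, -0.022, -0.002]
force: [0.6, -0.0, 0.1]
gripper_width: 0.501
```

```bash
python3 - <<'E'
from workcell import bot
import cv2
s=bot.snapshot("side");c=s["image"][110:290,215:415]
cv2.imwrite("pics/s1.png",cv2.resize(cv2.convertScaleAbs(c,alpha=1.7),None,fx=4*.99,fy=4*.8))
o=bot.get_obs();print(o["clock"],o["tcp_pos"])
E
```

```text
2.9 [452.34012886 135.16737796  48.31477083]
```

View pics/s1.png

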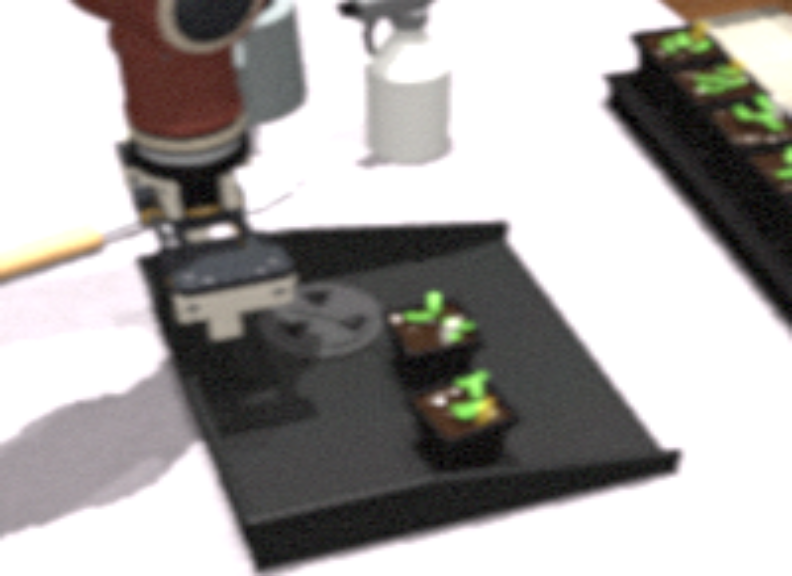

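The side view shows the gripper between the 70 mm wall and the vent, with the vent's near edge at about (265,320). Both pots are clear of it. I'll lower it next and feel for the floor.

>>> move_arm --deltas "0.5 0 -0.015 0.1 0 0 0; 0.5 0 -0.015 0.17 0 0 0; 0.5 0 -0.015 0.19 0 0 0; 0.5 0 -0.015 0.2 0 0 0; 0.5 0 -0.015 0.205 0 0 0; 0.5 0 -0.015 0.205 0 0 0"

```text
clock: 3.65
tcp_pos: [452.1, 140.5, 8.0]
tool_rot: [-0.0, 1.0, -0.02, 0.0]
force: [0.2, 0.3, 0.0]
gripper_width: 0.497
```

>>> move_arm --deltas "0.5 0 0 0.005 0 0 0; 0.5 0 0 0.01 0 0 0; 0.5 0 0 0.015 0 0 0; 0.5 0 0 0.015 0 0 0"

```text
clock: 4.15
tcp_pos: [451.8, 140.4, 4.6]
tool_rot: [0.0, 1.0, -0.02, -0.0]
force: [0.4, -0.8, -0.0]
gripper_width: 0.5
```

>>> move_arm --deltas "0.5 0.06 0 0 0 0 0; 0.5 0.12 0 0 0 0 0; 0.5 0.17 0 0 0 0 0; 0.5 0.22 0 0 0 0 0; 0.5 0.27 0 0 0 0 0; 0.5 0.32 0 0 0 0 0; 0.5 0.37 0 0 0 0 0; 0.5 0.42 0 0 0 0 0; 0.5 0.47 0 0 0 0 0; 0.5 0.5 0 0 0 0 0"

```text
clock: 5.4
tcp_pos: [552.7, 136.3, 4.7]
tool_rot: [-0.0, 1.0, -0.02, 0.0]
force: [-0.5, -0.6, -0.4]
gripper_width: 0.501
```

```bash
python3 - <<'E'
from workcell import bot
import cv2
s=bot.snapshot("side");c=s["image"][110:290,215:415]
cv2.imwrite("pics/s2.png",cv2.resize(cv2.convertScaleAbs(c,alpha=1.7),None,fx=4*.99,fy=4*.8))
o=bot.get_obs();print(o["clock"],o["tcp_pos"],o["tool_rot"],o["force"])
E
```

```text
5.45 [553.47111664 136.24361751   4.73704209] [-1.52589084e-04  9.99790895e-01 -2.04303436e-02  8.62209945e-04] [-0.145537   -1.31028377  0.4748743 ]
```

View pics/s2.png

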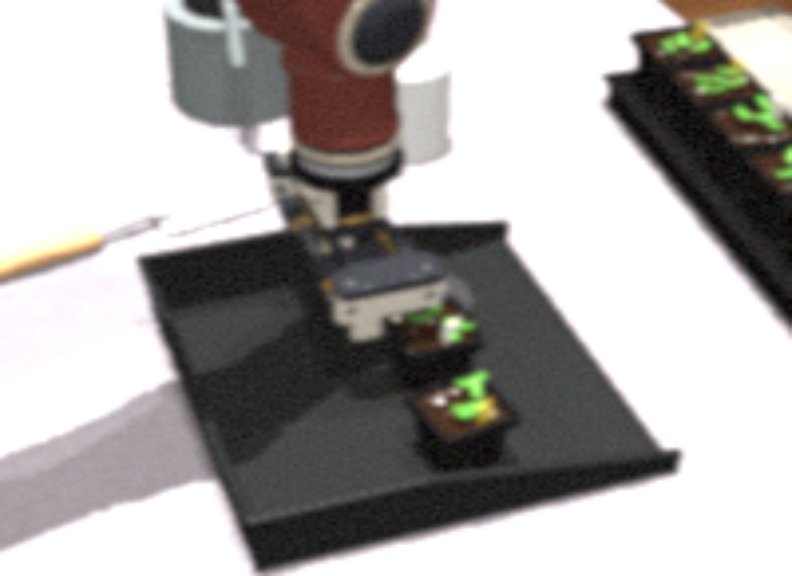

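```bash
python3 - <<'E'
from workcell import bot
import cv2
s=bot.snapshot("top");c=s["image"][120:280,250:410]
cv2.imwrite("pics/t2.png",cv2.resize(cv2.convertScaleAbs(c,alpha=1.7),None,fx=3.7,fy=3.7))
E
```

```text
(no output)
```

View pics/t2.png

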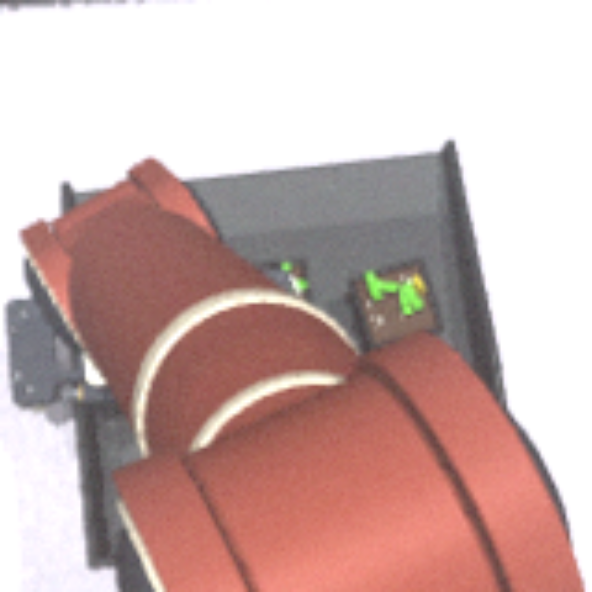

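>>> move_arm --deltas "0.5 0.05 0 0 0 0 0; 0.5 0.1 0 0 0 0 0; 0.5 0.15 0 0 0 0 0; 0.5 0.2 0 0 0 0 0; 0.5 0.25 0 0 0 0 0; 0.5 0.3 0 0 0 0 0; 0.5 0.34 0 0 0 0 0; 0.5 0.38 0 0 0 0 0; 0.5 0.42 0 -0.005 0 0 0; 0.5 0.42 0 -0.005 0 0 0"

```text
clock: 6.75
tcp_pos: [637.0, 132.8, 5.8]
tool_rot: [-0.0, 1.0, -0.02, 0.001]
force: [0.3, 0.2, 1.2]
gripper_width: 0.499
```

```bash
python3 - <<'E'
from workcell import bot
import cv2
s=bot.snapshot("side");c=s["image"][110:290,215:415]
cv2.imwrite("pics/s3.png",cv2.resize(cv2.convertScaleAbs(c,alpha=1.7),None,fx=4*.99,fy=4*.8))
o=bot.get_obs();print(o["clock"],o["tcp_pos"],o["tool_rot"],o["force"])
E
```

```text
6.8 [636.43662568 132.86130403   5.71058921] [-6.00911929e-05  9.99793880e-01 -2.02944554e-02  5.73835665e-04] [-0.73088488  0.97277949  0.28622108]
```

View pics/s3.png

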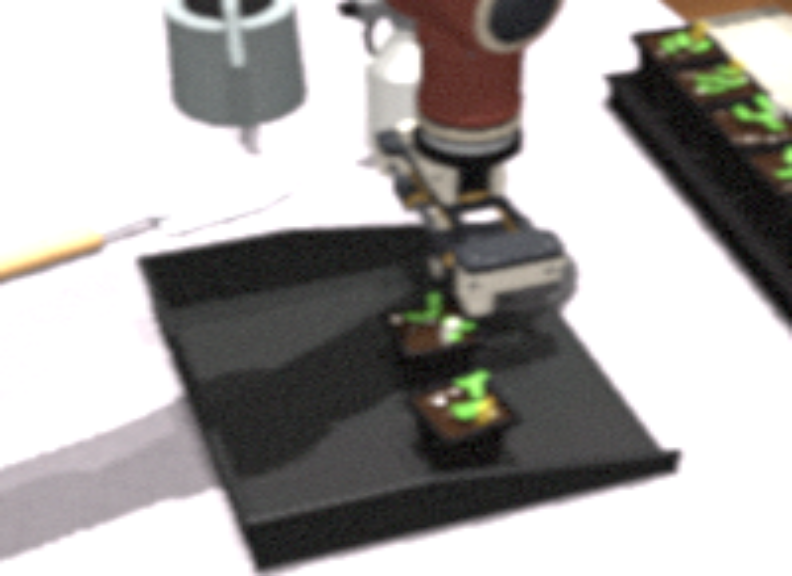

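The vent's leading edge is already past the lip at about (572,285), and the pots are undisturbed. Next the gripper climbs the ramp.

>>> move_arm --deltas "0.5 0.04 0 -0.008 0 0 0; 0.5 0.08 0 -0.016 0 0 0; 0.5 0.12 0 -0.024 0 0 0; 0.5 0.16 0 -0.032 0 0 0; 0.5 0.2 0 -0.039 0 0 0; 0.5 0.23 0 -0.042 0 0 0; 0.5 0.23 0 -0.042 0 0 0"

```text
clock: 7.68
tcp_pos: [682.5, 131.0, 14.1]
tool_rot: [-0.0, 1.0, -0.02, 0.001]
force: [0.1, 0.8, -0.2]
gripper_width: 0.499
```

```bash
python3 - <<'E'
from workcell import bot
import cv2
s=bot.snapshot("side");c=s["image"][110:290,215:415]
cv2.imwrite("pics/s4.png",cv2.resize(cv2.convertScaleAbs(c,alpha=1.7),None,fx=4*.99,fy=4*.8))
o=bot.get_obs();print(o["clock"],o["tcp_pos"],o["tool_rot"],o["force"])
E
```

```text
7.725 [682.01648115 131.07056957  14.01505008] [-4.34089696e-05  9.99795212e-01 -2.02359605e-02  1.96974153e-04] [-0.03566585 -0.3019762   0.38565038]
```

View pics/s4.png

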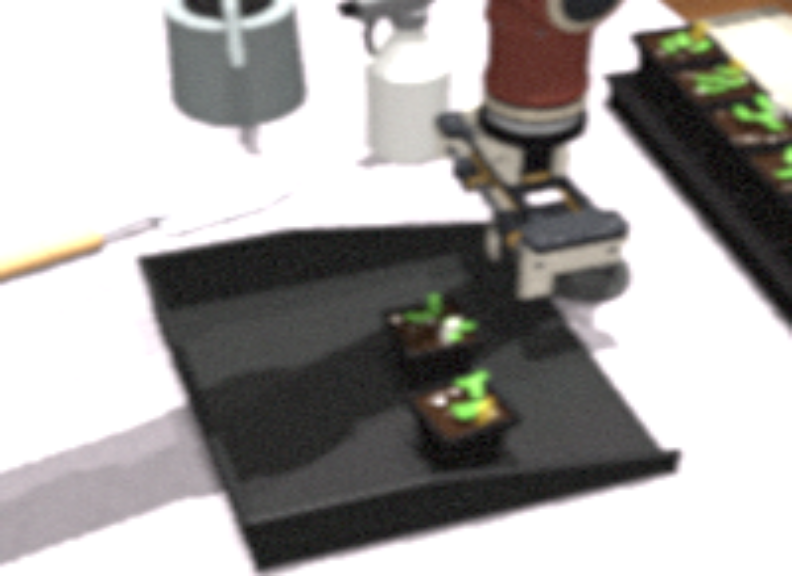

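>>> move_arm --deltas "0.5 0.03 0 0 0 0 0; 0.5 0.06 0 0 0 0 0; 0.5 0.09 0 0 0 0 0; 0.5 0.11 0 0 0 0 0; 0.5 0.11 0 0 0 0 0"

```text
clock: 8.35
tcp_pos: [704.1, 130.2, 14.1]
tool_rot: [-0.0, 1.0, -0.02, 0.0]
force: [-0.1, 0.3, 0.4]
gripper_width: 0.499
```

```bash
python3 - <<'E'
from workcell import bot
import cv2
s=bot.snapshot("side");c=s["image"][110:290,215:415]
cv2.imwrite("pics/s5.png",cv2.resize(cv2.convertScaleAbs(c,alpha=1.7),None,fx=4*.99,fy=4*.8))
o=bot.get_obs();print(o["clock"],o["tcp_pos"],o["tool_rot"],o["force"])
E
```

```text
8.4 [703.79060824 130.25008079  14.0507325 ] [-2.52732589e-05  9.99796776e-01 -2.01595278e-02  2.06812174e-05] [-0.43260389  0.13335544 -0.41549825]
```

View pics/s5.png

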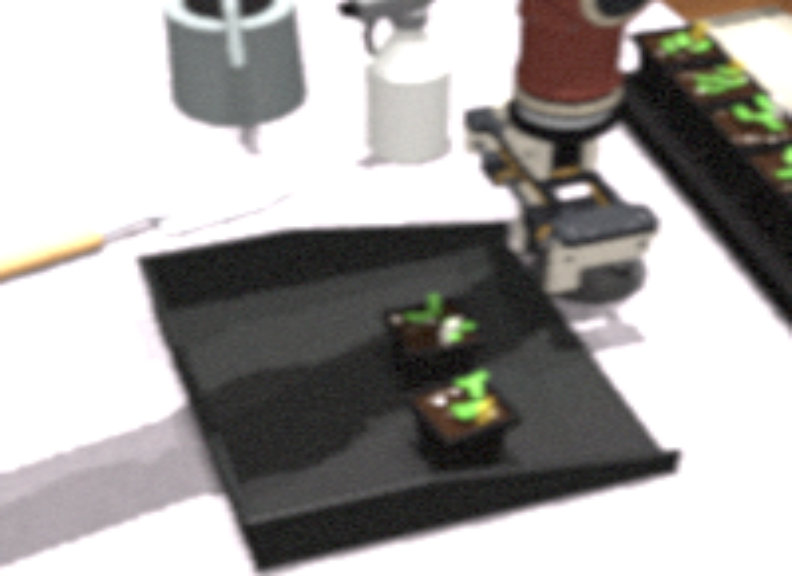

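The vent's rim is now past the lip, near (610,280). I'll lift straight up, back away and check.

>>> move_arm --deltas "0.5 0 0 -0.1 0 0 0; 0.5 0 0 -0.3 0 0 0; 0.5 0 0 -0.6 0 0 0; 0.5 0 0 -0.9 0 0 0; 0.5 -0.3 0 -0.9 0 0 0; 0.5 -0.6 0 -0.9 0 0 0; 0.5 -0.8 0.3 -0.9 0 0 0; 0.5 -0.9 0.6 -0.9 0 0 0; 0.5 -1 0.9 -0.9 0 0 0; 0.5 -1 1 -0.9 0 0 0"

```text
clock: 9.65
tcp_pos: [494.1, -65.3, 195.9]
tool_rot: [0.001, 1.0, -0.022, 0.001]
force: [0.9, 0.5, 0.1]
gripper_width: 0.5
```

```bash
python3 - <<'E'
from workcell import bot
import cv2,pickle
s=bot.snapshot("side");c=s["image"][110:290,215:415]
cv2.imwrite("pics/s6.png",cv2.resize(cv2.convertScaleAbs(c,alpha=1.7),None,fx=4*.99,fy=4*.8))
t=bot.snapshot("top");c=t["image"][120:280,250:410]
pickle.dump((t,s),open("end.pkl","wb"))
cv2.imwrite("pics/t6.png",cv2.resize(cv2.convertScaleAbs(c,alpha=1.7),None,fx=3.7,fy=3.7))
o=bot.get_obs();print(o["clock"],o["tcp_pos"],o["force"])
E
```

```text
9.75 [495.1056015  -66.35509688 195.70882031] [1.10229714 0.08736753 0.5261322 ]
```

View pics/s6.png

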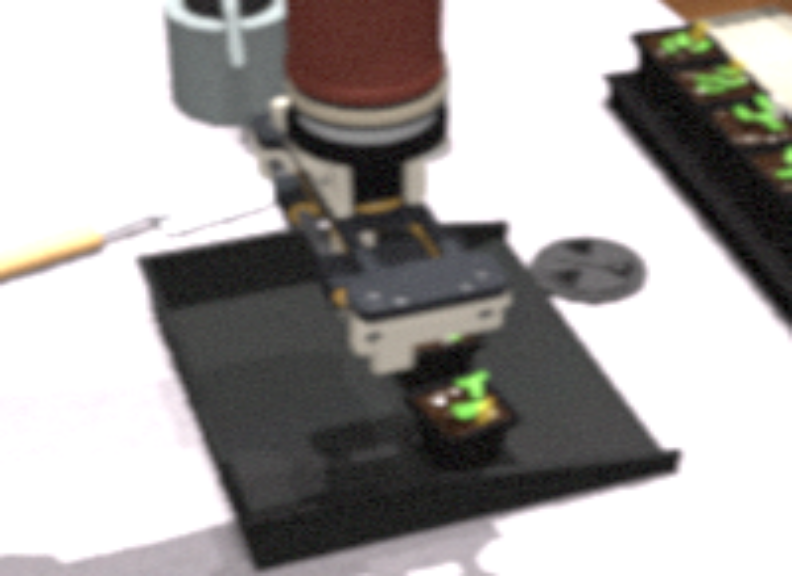

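View pics/t6.png

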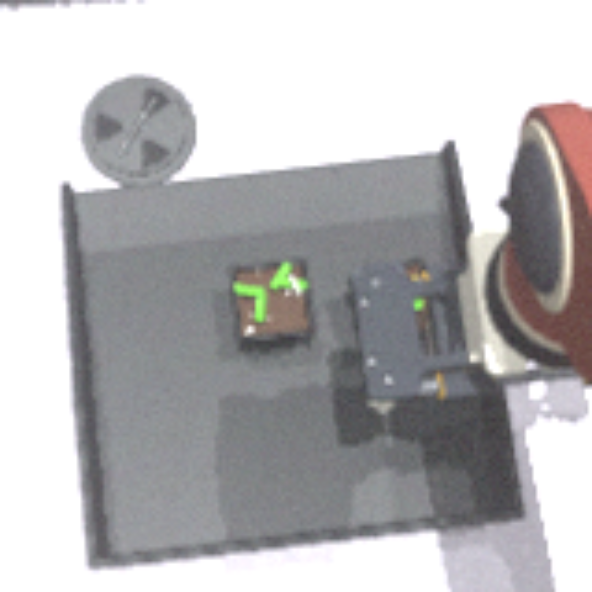

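In the top view the vent is beyond the lip at (139,130), with its rear edge (y≈185) very near the lip line. I'll measure the gap and whether it lies flat.

```bash
python3 - <<'E'
from h import *
np.set_printoptions(precision=1,suppress=True)
T,S=pickle.load(open("end.pkl","rb"))
k=3.7
def U(p):return (p[0]+.5)/k-.5+250,(p[1]+.5)/k-.5+120
for l,p,z in [("c",(139,130),10),("near",(139,185),6),("far",(139,75),6),("L",(82,130),6),("R",(196,130),6)]:
    print(l,ray(T,*U(p),z))
def V(p):return (p[0]+.5)/3.96-.5+215,(p[1]+.5)/3.2-.5+110
print("side c",ray(S,*V((589,268)),10),"edge",ray(S,*V((532,268)),6))
# plane fit from depth
for s,c,r in((T,U((139,130)),12),(S,V((589,268)),8)):
    p=np.array([pt(s,u,v) for u in range(int(c[0])-r,int(c[0])+r+1) for v in range(int(c[1])-r,int(c[1])+r+1) if np.hypot(u-c[0],v-c[1])<r and s["depth"][v,u]>0])
    a,*_=np.linalg.lstsq(np.c_[p[:,0]-p[:,0].mean(),p[:,1]-p[:,1].mean(),np.ones(len(p))],p[:,2],rcond=None)
    print(len(p),p.mean(0),"tilt deg x,y",np.degrees(a[:2]),a[2], "z std",p[:,2].std())
n=np.array([.999,-.04]);print("along",(ray(T,*U((139,130)),10)[:2]-[690.5,42.5])@n)
E
```

```text
c [738.6 128.5  10. ]
near [696.4 134.9   6. ]
far [784.6 122.3   6. ]
L [747.1 171.9   6. ]
R [733.1  85.4   6. ]
side c [739.5 122.5  10. ] edge [701.5 142.3   6. ]
452 [738.7 128.4   9.9] tilt deg x,y [-0.1  0.1] 9.872990899551452 z std 1.866218813639748
203 [739.7 122.9   9.8] tilt deg x,y [-0.4 -0.1] 9.785919665186672 z std 1.6397098174507274
along 44.6045838389949
```

Both cameras agree the vent is flat (tilt under 0.5°, top at about 10 mm, so it's on the bench) and lies right against the lip. I'll clear the arm and check the pots and bystanders.

>>> move_arm --deltas "0.5 0 0.3 -0.1 0 0 0; 0.5 -0.05 0.6 -0.1 0 0 0; 0.5 -0.1 0.8 -0.1 0 0 0; 0.5 -0.15 1 -0.1 0 0 0; 0.5 -0.15 1 -0.1 0 0 0; 0.5 -0.15 1 -0.1 0 0 0"

```text
clock: 10.5
tcp_pos: [459.0, -258.1, 214.7]
tool_rot: [-0.001, 1.0, -0.019, 0.001]
force: [0.3, 0.5, 0.2]
gripper_width: 0.498
```

```bash
python3 - <<'E'
from workcell import bot
from h import *
import cv2
t=bot.snapshot("top");s=bot.snapshot("side");T=pickle.load(open("top.pkl","rb"));S=pickle.load(open("side.pkl","rb"))
out=[]
for a,b,n in((T,t,"top"),(S,s,"side")):
    d=cv2.absdiff(a["image"],b["image"]).max(2)
    out.append(np.hstack([cv2.resize(b["image"],(400,250)),cv2.resize(cv2.cvtColor(np.clip(d.astype(int)*4,0,255).astype(np.uint8),8),(400,250))]))
cv2.imwrite("pics/end.png",np.vstack(out))
for n,a,b,(u,v,r) in(("A",T,t,(323,201,15)),("B",T,t,(357,202,15)),("spr",T,t,(195,175,25)),("tag",T,t,(458,128,20)),("trow",T,t,(235,270,50)),("As",S,s,(324,212,14)),("Bs",S,s,(332,238,14))):
    f=lambda i:cv2.cvtColor(i["image"],6).astype(np.float32)[v-r:v+r,u-r:u+r]
    print(n,cv2.phaseCorrelate(f(a),f(b)))
o=bot.get_obs();print(o["clock"],o["tcp_pos"],o["force"])
E
```

```text
A ((-0.06487828326140921, 0.034949955522021625), 0.9092819568845961)
B ((0.0019757546730421183, 0.03700501235189968), 0.9931836112340291)
spr ((0.01918437223874392, -0.03717002175046957), 1.0086094924926758)
tag ((-0.09769903752141929, 0.20157232295257543), 0.9639221912622452)
trow ((-0.04327749972595285, -0.0032666260771421207), 0.961706628036499)
As ((-4.305416652597096, -8.661657968013778), -0.025826487011379667)
Bs ((0.6077131849454354, -0.8289377836867935), -0.1563793640666538)
10.6 [ 459.01422179 -257.76566291  214.4783213 ] [-0.36845883  0.77093171 -1.02206622]
```

View pics/end.png

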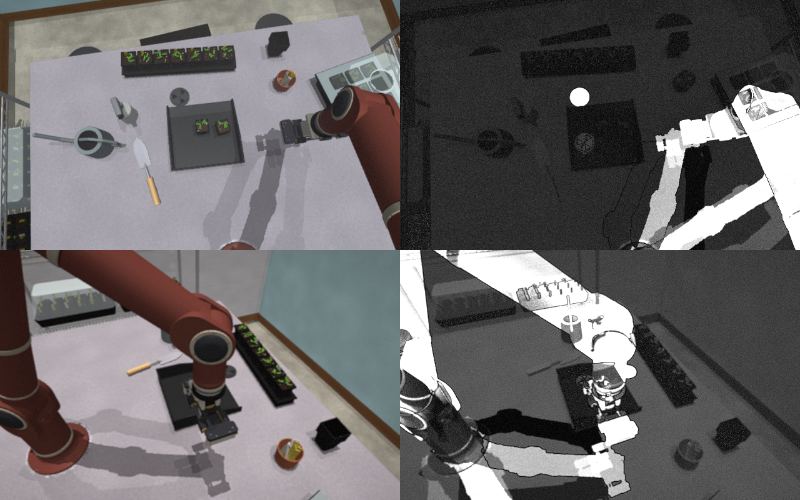

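The only things that changed in the top view are the vent, now on the bench in front of the lip at (180,96), and the arm. Pots and bystanders moved less than about 0.2 px. Handing in.

```bash
python3 -c "
from workcell import bot
print(bot.hand_in())"
```

```text
the job is handed in; nothing more can be done
None
```

The vent is out of the tray and lying flat on the bench right in front of the lip; I handed the job in at about 10.6 s. I found it in the left lane, with the open front facing away from the robot. I lowered the half-open fingers behind it and pushed it along the floor, up the ramp and over the lip without gripping it.

**Vent:** Both cameras show it flat, with a tilt under 0.5° and its top about 10 mm above the bench. Its centre is about 45 mm beyond the lip, so its rear edge is almost touching the lip. I had expected a gap of about 11 mm from the finger position. The measurement can't settle how big the gap is, so I relied on the lack of tilt to say it is clear of the lip.

**Pots and other items:** In the top view, the two pots, sprayer, tag pot and trowel shifted by no more than about 0.2 px. I only checked the can by eye in the difference image, which showed no change. In the last side view the arm hid the pots, so that comparison was unusable.

**Contact:** Lowering to about 4.6 mm gave no clear floor contact. Force readings at the end of each move stayed around 1 N.

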